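# Open the fastener caddy in the blue cabinet

## Task

Push the blue cabinet's sliding door all the way open with the fingertips, then push the yellow caddy lid up by its front lip and over past upright, so that it stays leaning back open by itself. Only push, without forcing; leave the bar, the punch and the two nuts on the shelf where they lie, and finish clear of everything.

Things in the scene. Friction and masses are not known exactly. Their poses are not given: they have to be found in the camera images.
- cabinet: Low bench-top cabinet of worn blue plywood, open at the top, fixed to the table: 260 (x) x 520 (y) x 105 mm. Origin: centre of its underside, on the table. Its x axis points from its front to its back, y to its left as seen from the robot, z up. The shelf board's top is 30 mm above the origin; an aluminium door channel 40 mm high runs along the front at x = -129 to -108 mm; side walls (105 mm high) at y = +-253 mm, back wall 75 mm high at x = +124 mm.
- sliding_door (a joint): Blue sliding door, upright, 12 mm thick, 230 mm wide, standing in the channel with its centre plane at x = -118.5 mm of the cabinet, from 32 to 125 mm above the table. Value in m: 0 = shut (door centre at cabinet y = +125 mm, in front of the caddy), grows as it slides towards the cabinet's -y, stop at 0.23 = all the way open. It starts between 0 and 0.025. It slides with about 1.5 N of friction plus 4 N per m/s and stays where it is left.
- door_pull (a point): Middle of the left (+y) face of the door's bare plywood pull block, where a fingertip pushes it towards -y. The block stands on the door's front: 35 mm out from the door (x), 24 mm wide (y), 62 mm high, its top 123 mm above the table. This point lies 17.5 mm in front of the door's front face, on the block's face, about 92 mm above the table. Axes parallel to the cabinet's; the point moves with the door.
- caddy: Grey sheet-metal fastener caddy, 110 (x) x 140 (y) x 65 mm high, fixed on the shelf, same axes as the cabinet. Origin: centre of its underside, on the shelf board. It stands at about x = -20 mm, y = 85 to 135 mm in the cabinet.
- caddy_lid (a joint): Yellow lid of the caddy, 6 mm thick, 0.2 kg, hinged along its back edge (the hinge line runs along the caddy's y). Value in rad: 0 = shut and level, grows as the front lifts, about 1.57 = upright, 2.05 = leaning back on its stop. The hinge has almost no friction: below about 1.45 rad the lid falls shut, beyond about 1.55 it falls back open.
- lid_lip (a point): Middle of the lower front edge of the lid's lip: a tongue 100 mm wide (y), 6 mm thick, flaring up and out at 45 degrees. Its free underside runs from the lid's underside (95 mm above the table when shut) to this edge, 24 mm further out and 24 mm higher. Shut, the edge is 12 mm behind the door's back face; axes parallel to the cabinet's. Turns with the lid.
- lid_hinge (a point): Middle of the lid's hinge line, on the lid's underside at the caddy's back edge, 95 mm above the table; shut, the lip's edge lies 134 mm in front of it and 24 mm above it. It does not shift when the lid turns.
- extension_bar: Bright steel extension bar lying on the shelf, 166 mm long, 21 mm thick at its ends; origin under its middle, x along the bar. Bystander.
- drift_punch: Brass drift punch lying on the shelf, 130 mm long, 16 mm thick; origin under its middle, x along it. Bystander.
- nut_a: Zinc-plated self-locking hex nut lying flat on the shelf, 25 mm across, 16 mm high; origin: centre of its underside. Bystander.
- nut_b: The other self-locking nut, same as nut_a. Bystander.

How it is judged:
By the outcome, as a careful person would: the job done as asked, in the order asked, and still so for the second after the job is handed in, with the robot touching nothing.
It also fails if it takes over 54 s, if anything falls off the work surface, if the arm or the gripper's body presses on something with over 40 N, if the wrist force passes 120 N, or if a joint passes its speed limit or range.

## Robot

A 7-joint arm with a two-finger parallel gripper is mounted at the origin on the work surface. World frame = base frame: x ahead of the robot, y to its left, z up, the work surface at z = 0. Lengths are in m, angles in rad, forces in N, time in s.
With the tool pointing down it reaches from about 0.4 to 0.85 m from the base axis. Payload 10.4 kg.
Tool frame: the origin (TCP) lies midway between the tips of the shut fingers; the grasp point (between the pads) lies 19 mm behind it; z points along the fingers, y is the direction in which the jaws open and shut (so a half turn about z gives the same grasp; the last joint's range is limited). The gripper opens to 85 mm and grips with 20 to 120 N. Pads are 22 mm wide; open, the fingers measure 114 mm over their backs; the gripper's body (76 mm by 85 mm) begins 54 mm behind the grasp point. The pads swing forward as they close: fully open they stand 13 mm farther back than shut.
Start: joints at [1.222, 0.332, -0.065, 1.46, 0.022, 1.35, -0.088], TCP at [0.2, -0.592, 0.2] pointing down, gripper open.
Joint ranges: [-2.6, 2.6], [-0.5, 2.12], [-1.47, 1.34], [0.16, 2.42], [-1.27, 4.41], [0.06, 2.06], [-2.6, 2.6]. Speed limits (rad/s): [2.22, 2.22, 2.79, 2.79, 3.14, 3.14, 3.14].

## Interface

Orientations are given as a unit quaternion [x, y, z, w].
In Python, from workcell import manip, viewer gives the robot as it stands.
- The arm moves only by the tool move_arm, never from a script. Its argument "deltas" is a list of rows, each a list of 7 numbers: the shift along the tool's x, y, z in m, then the turn, a rotation vector about the tool's x, y, z in degrees, then the opening, from -1 (shut) to 1 (fully open). In form: [[dx, dy, dz, wx, wy, wz, gripper], ...]. A call has 1 to 10 rows; each row shifts and turns the commanded pose from where the row before left it, along the tool's axes as they then stand; what a row does not reach is not made up. A row lasts 1/8 s, in which the tool goes at most 62.5 mm and 10.7 degrees, less where a joint would pass 70% of its speed; a pose out of reach is approached as far as the arm can. A call with a gripper value outside its range is refused whole. The fingers move at their own pace and stop on an object; "force" is the grip in N (left out, the last holds). Time passes only in rows, so rows that do not move let the fingers close. It gives the time, the measured TCP pose, the force and the opening at its end, in the units of the state.
- manip.get_obs(): the state, without advancing time (a new reading comes with each control period).
- viewer.camera(name): name is "side" or "top" or "wrist"; returns (picture, depth): 384x512x3 uint8, red, green, blue; 384x512 float32, m along the optical axis (not along the pixel's ray), 0 where there is no reading.
- viewer.calibration(name): a dict with "fx", "fy", "cx", "cy" (pixels), "R" (3x3) and "t" (3): a world point X has camera coordinates R X + t; the wrist camera has in their place "T_tool_cam" (4x4, takes a point from camera to tool coordinates, whose origin is the TCP and whose axes are the flange's). Camera axes: x right, y down, z forward; pixel columns grow to the right and rows downward; lengths in m; the calibration is good to about 2 mm. A picture is of the moment at which its call begins: read the wrist's pose just before it. calibration takes no time and is no camera call.
- manip.hand_in(): hands the job in, once; it reports no verdict.
The state is a dict: "clock": time; "joint_pos": joint angles; "joint_velocities": joint speeds; "tau": joint torques, N m; "position": TCP position; "ee_rot": TCP orientation; "ft_force": force on the tool from outside, world axes, zero at the start; "torque": the same for the moment, N m; "grip_width": opening from 0.0 (shut) to 1.0 (fully open).
Only numpy, scipy, OpenCV 4.12 (cv2) and the standard library are available. Lean on these libraries where they do the work, as an engineer would, in place of code of your own. Each camera call takes 0.05 s, during which the arm holds its last target.

## Working session

There is one attempt and no reset: what is moved stays moved. The work goes in short steps, Python scripts to look and compute and a tool call to move; the robot and the scene stay as the last step left them, time stands still between calls to the robot, and variables do not carry over. Pictures are saved under pics/ and viewed, and the job is handed in when it is done.

Besides the shell and the picture viewer there is one more tool, called after "Call:" in YAML: its name, and indented under it one key for each argument. move_arm: Moves the arm, as the interface text tells. Its arguments: {"type":"object","properties":{"deltas":{"type":"array"},"force":{"type":"number"}},"required":["deltas"]}

```bash
mkdir -p pics; cat > h.py <<'E'
import numpy as np,cv2
from workcell import manip,viewer
def snap(n,f):
    im,d=viewer.camera(n); cv2.imwrite('pics/'+f+'.png',im[:,:,::-1]); np.save('pics/'+f+'.npy',d); return im,d
def cloud(n,d):
    c=viewer.calibration(n); v,u=np.mgrid[:384,:512]
    P=np.stack([(u-c['cx'])/c['fx']*d,(v-c['cy'])/c['fy']*d,d],-1)
    return (P-np.array(c['t']))@np.array(c['R'])
E
python3 - <<'E'
from h import *
for n in ['top','side']:
    snap(n,n+'0'); c=viewer.calibration(n); print(n,c)
o=manip.get_obs(); print(o['clock'],o['position'],o['ee_rot'],o['grip_width'],o['ft_force'])
E
```

```text
top {'fx': 356.19808170941593, 'fy': 356.19808170941593, 'cx': 252.09855158667597, 'cy': 189.8063409760253, 'R': array([[-0.02297605, -0.99972207, -0.00528027],
       [-0.99083092,  0.02347446, -0.13305276],
       [ 0.13313973,  0.00217483, -0.99109489]]), 't': array([-0.04218946,  0.61037413,  0.65115157])}
side {'fx': 417.93783225708574, 'fy': 417.93783225708574, 'cx': 259.2553435219719, 'cy': 196.31458862647938, 'R': array([[ 0.99115615, -0.13153085, -0.01758164],
       [-0.10223831, -0.67243299, -0.73306289],
       [ 0.08459791,  0.72837732, -0.67993358]]), 't': array([-0.61612209,  0.10168798,  0.80501891])}
0.1 [ 0.19991393 -0.59176148  0.19881655] [ 9.86761885e-01  1.62174567e-01 -1.34828266e-04 -6.11368092e-04] 0.9935254957008943 [0.07952294 0.20938412 0.39274666]
```

View pics/top0.png

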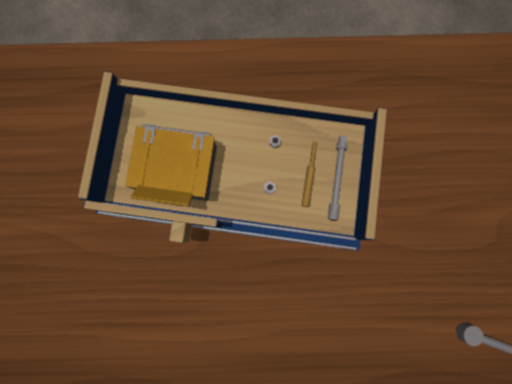

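View pics/side0.png

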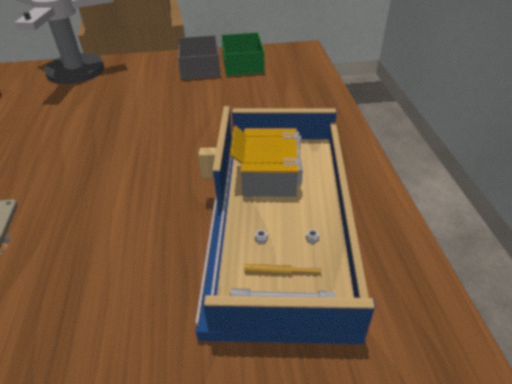

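The top view shows the cabinet slightly rotated. The door spans (88,205) to (217,222), the pull block is at (179,232), and the lid spans about (130-215, 125-205) with its lip at the bottom. The side view agrees.

```bash
python3 - <<'E'
from h import *
im=cv2.imread('pics/top0.png'); d=np.load('pics/top0.npy'); P=cloud('top',d)
hsv=cv2.cvtColor(im,cv2.COLOR_BGR2HSV)
def pr(v,u): print((u,v),P[v,u].round(4),hsv[v,u])
for u,v in [(98,130),(378,180),(240,98),(150,211),(179,232),(176,222),(170,160),(165,198),(60,300),(300,160)]: pr(v,u)
z=P[...,2]
# cast to heights
c=viewer.calibration('top');R=np.array(c['R']);t=np.array(c['t'])
def cast(u,v,h):
    r=R.T@np.array([(u-c['cx'])/c['fx'],(v-c['cy'])/c['fy'],1]); o=-R.T@t
    return o+r*(h-o[2])/r[2]
roi=np.zeros(z.shape,bool); roi[65:250,75:395]=1
m=(roi&(z>.098)&(z<.112)&(d>0)).astype(np.uint8)
n,l,s,_=cv2.connectedComponentsWithStats(m)
for i in range(1,n):
    if s[i,4]>80:
        p=P[l==i]; rc=cv2.minAreaRect((p[:,:2]*1000).astype(np.float32)); print(s[i],rc,cv2.boxPoints(rc).round(0).tolist())
print('z>.116')
m=(roi&(z>.116)&(z<.135)&(d>0)).astype(np.uint8)
n,l,s,_=cv2.connectedComponentsWithStats(m)
for i in range(1,n):
    if s[i,4]>20:
        p=P[l==i]; rc=cv2.minAreaRect((p[:,:2]*1000).astype(np.float32)); print(s[i],p[:,2].mean(),rc,cv2.boxPoints(rc).round(0).tolist())
big=cv2.resize(im[60:260,70:400],None,fx=2.4,fy=2.4,interpolation=cv2.INTER_CUBIC); cv2.imwrite('pics/top0b.png',big)
E
```

```text
(98, 130) [0.7155 0.2182 0.1067] [ 17 112 157]
(378, 180) [ 0.6126 -0.2785  0.106 ] [ 17 113 158]
(240, 98) [ 0.7817 -0.0375  0.0762] [ 18 112 160]
(150, 211) [0.5657 0.1166 0.1264] [ 18 112 160]
(179, 232) [0.5294 0.068  0.1237] [ 18 112 160]
(176, 222) [0.5464 0.0736 0.1216] [ 19 108 158]
(170, 160) [0.6587 0.0896 0.1002] [ 19 195 157]
(165, 198) [0.5879 0.0929 0.1207] [ 20 201 117]
(60, 300) [0.404  0.3277 0.0028] [ 12 167  98]
(300, 160) [ 0.6683 -0.1532  0.0303] [ 18 111 161]
[  79   71   35  129 1299] ((709.8948974609375, 222.8114013671875), (17.04132652282715, 239.406005859375), 80.56952667236328) [[590.0, 234.0], [827.0, 195.0], [829.0, 212.0], [593.0, 251.0]]
[ 365  107   22  133 1268] ((627.8305053710938, -276.3435974121094), (16.14971160888672, 239.111572265625), 80.57196807861328) [[509.0, -265.0], [744.0, -304.0], [747.0, -288.0], [511.0, -249.0]]
[ 125  125   90   74 5138] ((656.60107421875, 89.80968475341797), (144.23861694335938, 124.04426574707031), 80.71665954589844) [[584.0, 29.0], [706.0, 9.0], [729.0, 151.0], [607.0, 171.0]]
z>.116
[131 191  59  15 388] 0.12065400556737592 ((587.9140625, 100.93303680419922), (99.81037139892578, 13.146919250488281), 80.62541961669922) [[573.0, 53.0], [586.0, 51.0], [603.0, 149.0], [590.0, 151.0]]
[  84  201  135   42 1298] 0.12538701594351725 ((545.3408813476562, 118.66716766357422), (229.2474822998047, 47.15849304199219), 80.65398406982422) [[503.0, 9.0], [550.0, 2.0], [587.0, 228.0], [541.0, 236.0]]
```

View pics/top0b.png

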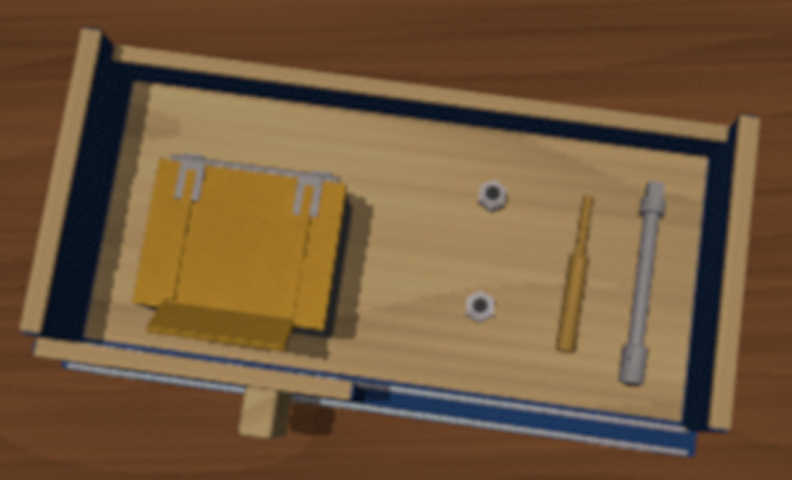

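```bash
cat >> h.py <<'E'
A=np.deg2rad(-9.35); EX=np.array([np.cos(A),np.sin(A)]); EY=np.array([-np.sin(A),np.cos(A)])
def sn(p): return np.stack([p[...,:2]@EX,p[...,:2]@EY,p[...,2]],-1)
E
python3 - <<'E'
from h import *
im=cv2.imread('pics/top0.png'); d=np.load('pics/top0.npy'); Q=sn(cloud('top',d)).reshape(-1,3)
def rg(name,m):
    q=Q[m]; print(name,m.sum(),np.percentile(q,[1,50,99],axis=0).round(4).tolist())
s,n,z=Q.T
rg('block',(z>.115)&(z<.13)&(s>.48)&(s<.524)&(n>.05)&(n<.35))
rg('door',(z>.115)&(z<.135)&(s>.532)&(s<.546)&(n>.05)&(n<.35))
rg('lidtop',(z>.095)&(z<.106)&(s>.575)&(s<.72)&(n>.1)&(n<.3))
m=(z>.107)&(s>.549)&(s<.6)&(n>.13)&(n<.26); rg('lip',m)
for a in np.arange(.55,.59,.005):
    k=m&(s>=a)&(s<a+.005); print(round(a,3),k.sum(), z[k].mean() if k.any() else None)
rg('backwall',(z>.07)&(z<.08)&(s>.75)&(s<.81)&(n<.2)&(n>-.1))
# side cam
d=np.load('pics/side0.npy'); Q=sn(cloud('side',d)).reshape(-1,3); s,n,z=Q.T
print('side')
rg('block',(z>.115)&(z<.13)&(s>.48)&(s<.524)&(n>.05)&(n<.35))
rg('door',(z>.117)&(z<.135)&(s>.526)&(s<.546)&(n>.05)&(n<.35))
rg('lidtop',(z>.095)&(z<.106)&(s>.575)&(s<.72)&(n>.1)&(n<.3))
rg('lip',(z>.107)&(s>.549)&(s<.6)&(n>.13)&(n<.26))
o=manip.get_obs(); print(sn(np.array(o['position'])))
E
```

```text
block 251 [[0.4956, 0.1442, 0.1155], [0.5097, 0.155, 0.1234], [0.5235, 0.1675, 0.1261]]
door 828 [[0.5321, 0.0934, 0.1234], [0.5372, 0.2032, 0.1261], [0.5423, 0.3175, 0.1285]]
lidtop 5064 [[0.5797, 0.1242, 0.097], [0.6355, 0.1945, 0.1017], [0.6945, 0.2656, 0.1049]]
lip 654 [[0.5573, 0.1457, 0.1074], [0.5668, 0.1954, 0.1178], [0.578, 0.2438, 0.1248]]
0.55 0 None
0.555 106 0.12144838988229507
0.56 163 0.12207431444547696
0.565 158 0.11724391218877774
0.57 147 0.11215951388817329
0.575 80 0.10857077246929321
0.58 0 None
0.585 0 None
backwall 1150 [[0.7719, -0.097, 0.0704], [0.7775, 0.0491, 0.0767], [0.7849, 0.1974, 0.0794]]
side
block 141 [[0.4962, 0.1418, 0.1155], [0.5098, 0.1499, 0.1222], [0.523, 0.1648, 0.1244]]
door 477 [[0.5266, 0.0899, 0.1175], [0.5361, 0.178, 0.1248], [0.542, 0.3125, 0.1268]]
lidtop 2523 [[0.5785, 0.1217, 0.0959], [0.6358, 0.1839, 0.1007], [0.6936, 0.2643, 0.1048]]
lip 319 [[0.557, 0.1434, 0.1073], [0.5667, 0.1874, 0.1163], [0.5767, 0.2413, 0.1232]]
[ 0.29339844 -0.55142052  0.19881655]
```

Call:
move_arm:
  deltas:
    - [0,0,0,0,0,9.35,-1]
    - [0,0,0,0,0,9.35,-1]
    - [0,0,0,0,0,9.35,-1]
    - [0.045,-0.042,0,0,0,0,-1]
    - [0.045,-0.042,0,0,0,0,-1]
    - [0.045,-0.042,0,0,0,0,-1]
    - [0.045,-0.042,0,0,0,0,-1]
    - [0,-0.055,0,0,0,0,-1]
    - [0,-0.055,0,0,0,0,-1]
    - [0,-0.055,0,0,0,0,-1]
  force: 40

```text
clock: 1.35
position: [0.4319, -0.291, 0.1992]
ee_rot: [0.997, -0.082, -0.0, -0.0]
ft_force: [0.7, 0.8, 1.6]
grip_width: -0.003
```

Call:
move_arm:
  deltas:
    - [0,-0.055,0,0,0,0,-1]
    - [0,-0.055,0,0,0,0,-1]
    - [0,-0.055,0,0,0,0,-1]
    - [0,-0.055,0,0,0,0,-1]
    - [0,-0.055,0,0,0,0,-1]
    - [0,-0.055,0,0,0,0,-1]
    - [0,-0.055,0,0,0,0,-1]
    - [0,-0.02,0,0,0,0,-1]
    - [0,0,0,0,0,0,-1]

```text
clock: 2.48
position: [0.4976, 0.1083, 0.1992]
ee_rot: [0.997, -0.08, -0.0, -0.0]
ft_force: [-0.7, -0.2, -0.8]
grip_width: -0.003
```

```bash
cat >> h.py <<'E'
from scipy.spatial.transform import Rotation as Ro
def st():
    o=manip.get_obs(); M=Ro.from_quat(o['ee_rot']).as_matrix()
    print('t',o['clock'],'snz',sn(np.array(o['position'])).round(4),'x',sn(M[:,0]).round(3),'z',sn(M[:,2]).round(3),'F',sn(np.array(o['ft_force'])).round(2),'g',round(o['grip_width'],3),'q',np.round(o['joint_pos'],2))
E
python3 -c "
from h import *
st()"
```

```text
t 2.475 snz [0.4734 0.1877 0.1992] x [ 1.     0.003 -0.001] z [-0.001  0.    -1.   ] F [-0.64 -0.34 -0.84] g -0.003 q [ 0.28  0.12 -0.62  1.73  0.07  1.31 -2.09]
```

Call:
move_arm:
  deltas:
    - [0.02,-0.017,0.02,0,0,0,-1]
    - [0.018,0,0.04,0,0,0,-1]
    - [0,0,0.04,0,0,0,-1]
    - [0,0,0.012,0,0,0,-1]
    - [0,0,0,0,0,0,-1]
    - [0,0,0,0,0,0,-1]

```text
clock: 3.22
position: [0.5392, 0.1172, 0.0893]
ee_rot: [0.997, -0.082, 0.001, -0.0]
ft_force: [-0.6, 0.8, 0.6]
grip_width: 0.002
```

```bash
python3 -c "
from h import *
st(); snap('side','side1');snap('top','top1')"
```

```text
t 3.225 snz [0.513  0.2032 0.0893] x [ 1.    -0.001  0.002] z [ 0.002  0.001 -1.   ] F [-0.67  0.66  0.58] g 0.002 q [ 0.22  0.32 -0.6   1.77  0.2   1.11 -2.18]
```

View pics/side1.png

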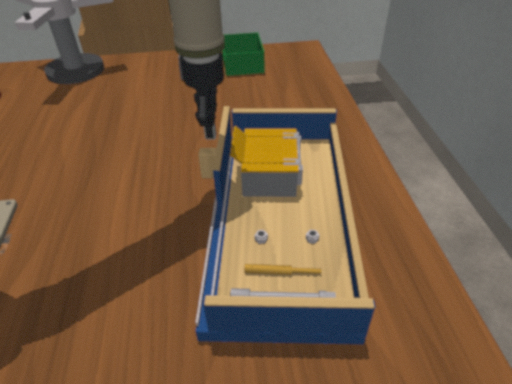

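The side view shows the fingertip at (209,135), on the door's front and just past the block's +y face. Pushing now.

Call:
move_arm:
  deltas:
    - [0,0.01,0,0,0,0,-1]
    - [0,0.008,0,0,0,0,-1]
    - [0,0.006,0,0,0,0,-1]
    - [0,0.01,0,0,0,0,-1]
    - [0,0.015,0,0,0,0,-1]
    - [0,0.02,0,0,0,0,-1]
    - [0,0.02,0,0,0,0,-1]
    - [0,0.02,0,0,0,0,-1]
    - [0,0.02,0,0,0,0,-1]
    - [0,0.015,0,0,0,0,-1]

```text
clock: 4.58
position: [0.5146, -0.0263, 0.0876]
ee_rot: [0.997, -0.082, 0.0, 0.0]
ft_force: [2.0, 1.7, -0.2]
grip_width: -0.002
```

```bash
python3 -c "
from h import *
st()"
```

```text
t 4.575 snz [0.512  0.0577 0.0876] x [ 1.    -0.002  0.   ] z [ 0. -0. -1.] F [ 1.7   2.02 -0.25] g -0.002 q [ 0.45  0.23 -0.54  1.86  0.13  1.08 -1.88]
```

Call:
move_arm:
  deltas:
    - [0,0.015,0,0,0,0,-1]
    - [0,0.015,0,0,0,0,-1]
    - [0,0.015,0,0,0,0,-1]
    - [0,0.015,0,0,0,0,-1]
    - [0,0.012,0,0,0,0,-1]
    - [0,0.008,0,0,0,0,-1]
    - [0,0.006,0,0,0,0,-1]
    - [0,0.004,0,0,0,0,-1]
    - [0,0.004,0,0,0,0,-1]

```text
clock: 5.7
position: [0.4994, -0.1176, 0.0875]
ee_rot: [0.997, -0.082, -0.0, -0.0]
ft_force: [1.0, 1.7, 0.6]
grip_width: -0.002
```

Call:
move_arm:
  deltas:
    - [0,0.003,0,0,0,0,-1]
    - [0,0.003,0,0,0,0,-1]

```text
clock: 5.95
position: [0.4985, -0.1236, 0.0875]
ee_rot: [0.997, -0.082, 0.0, 0.0]
ft_force: [1.0, 0.8, 0.7]
grip_width: 0.002
```

```bash
python3 -c "
from h import *
st();_,d=snap('top','top2');Q=sn(cloud('top',d)).reshape(-1,3);s,n,z=Q.T
q=Q[(z>.117)&(z<.135)&(s>.53)&(s<.546)&(n>-.3)&(n<.35)];print(np.percentile(q,[1,50,99],axis=0))
"
```

```text
t 5.95 snz [ 0.5119 -0.041   0.0875] x [ 1. -0.  0.] z [ 0. -0. -1.] F [0.83 0.94 0.66] g 0.002 q [ 0.58  0.22 -0.47  1.87  0.11  1.08 -1.67]
[[ 0.53010549 -0.00437013  0.12370436]
 [ 0.53622038  0.04983067  0.12582839]
 [ 0.54235443  0.10395819  0.12820847]]
```

View pics/top2.png

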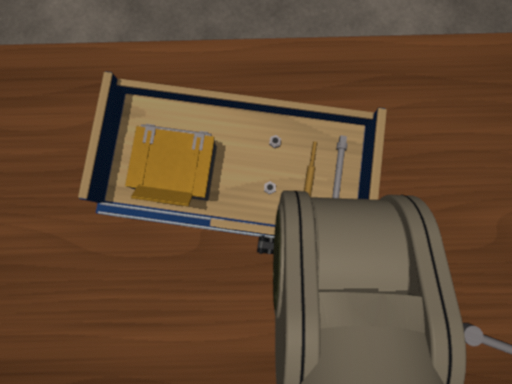

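The top view shows the door's left edge at about (210,222), so it has moved about 214 mm and has roughly 14 mm left. Continuing in small steps until the stop.

Call:
move_arm:
  deltas:
    - [0,0.004,0,0,0,0,-1]
    - [0,0.004,0,0,0,0,-1]
    - [0,0.003,0,0,0,0,-1]
    - [0,0.002,0,0,0,0,-1]

```text
clock: 6.5
position: [0.4963, -0.1366, 0.0875]
ee_rot: [0.997, -0.082, 0.0, 0.0]
ft_force: [0.5, 1.8, -0.5]
grip_width: -0.002
```

Call:
move_arm:
  deltas:
    - [0,0.002,0,0,0,0,-1]
    - [0,0.001,0,0,0,0,-1]

```text
clock: 6.75
position: [0.4962, -0.137, 0.0875]
ee_rot: [0.997, -0.081, 0.0, -0.001]
ft_force: [2.4, 10.8, 0.0]
grip_width: -0.006
```

```bash
python3 -c "
from h import *
st();_,d=snap('top','top3');Q=sn(cloud('top',d)).reshape(-1,3);s,n,z=Q.T
q=Q[(z>.117)&(z<.135)&(s>.53)&(s<.546)&(n>-.3)&(n<.35)];print(np.percentile(q,[1,50,99],axis=0)[:,1])
"
```

```text
t 6.75 snz [ 0.5119 -0.0545  0.0875] x [ 1.     0.001 -0.   ] z [-0.     0.003 -1.   ] F [ 0.65 11.09  0.03] g -0.006 q [ 0.6   0.22 -0.46  1.86  0.11  1.08 -1.64]
[-0.03360926  0.02849716  0.09022251]
```

Force rose to 11 N at the stop, and the door edge had moved 227 mm. Backing off, then going in front of the lip and tilting the tool forward 45°.

Call:
move_arm:
  deltas:
    - [0,-0.02,0,0,0,0,-1]
    - [-0.017,-0.04,-0.015,0,0,0,-1]
    - [-0.017,-0.04,-0.015,0,0,0,-1]
    - [-0.017,-0.04,-0.015,0,0,0,-1]
    - [0,-0.055,0,0,0,0,-1]
    - [0,-0.055,0,0,0,0,-1]
    - [0,0,0,0,9,0,-1]
    - [0,0,0,0,9,0,-1]
    - [0,0,0,0,0,0,-1]

```text
clock: 7.92
position: [0.4839, 0.115, 0.1316]
ee_rot: [0.984, -0.08, 0.156, 0.015]
ft_force: [0.2, 0.3, 0.1]
grip_width: -0.0
```

```bash
python3 -c "
from h import *
st();_,d=snap('top','top4');Q=sn(cloud('top',d)).reshape(-1,3);s,n,z=Q.T
q=Q[(z>.117)&(z<.135)&(s>.53)&(s<.546)&(n>-.3)&(n<.35)];print(np.percentile(q,[1,50,99],axis=0)[:,1])
"
```

```text
t 7.925 snz [0.4588 0.1921 0.1316] x [0.951 0.002 0.31 ] z [ 0.31  -0.003 -0.951] F [0.18 0.36 0.08] g -0.0 q [ 0.3  -0.09 -0.72  2.1   0.15  0.85 -2.24]
[-0.13446598 -0.0235231   0.08941604]
```

Call:
move_arm:
  deltas:
    - [0,0,0,0,9,0,-1]
    - [0,0,0,0,9,0,-1]
    - [0,0,0,0,9,0,-1]
    - [0,0,0,0,0,0,-1]

```text
clock: 8.48
position: [0.4904, 0.1204, 0.1394]
ee_rot: [0.929, -0.078, 0.361, 0.028]
ft_force: [1.3, -0.9, 0.8]
grip_width: -0.002
```

```bash
python3 -c "
from h import *
st()"
```

```text
t 8.475 snz [0.4643 0.1984 0.1394] x [ 0.738 -0.004  0.675] z [ 0.675  0.001 -0.738] F [ 1.47 -0.69  0.85] g -0.002 q [ 0.55 -0.44 -1.08  2.39  0.26  0.41 -2.55]
```

Call:
move_arm:
  deltas:
    - [0.005,0,0.016,0,0,0,-1]
    - [0.005,0,0.016,0,0,0,-1]
    - [0.005,0,0.016,0,0,0,-1]
    - [0,0,0,0,0,0,-1]

```text
clock: 8.98
position: [0.5347, 0.1135, 0.115]
ee_rot: [0.929, -0.08, 0.36, 0.025]
ft_force: [-0.2, 0.4, -0.1]
grip_width: 0.0
```

```bash
python3 -c "
from h import *
st()"
```

```text
t 8.975 snz [0.5091 0.1989 0.115 ] x [ 0.74  -0.011  0.672] z [ 0.672  0.006 -0.74 ] F [-0.25  0.35 -0.06] g 0.0 q [ 0.93 -0.36 -1.38  2.34  0.33  0.29 -2.57]
```

Joints 3 and 7 are near their limits. Turning the tool -90° about its own axis recentres joint 7, and a thinner fingertip section under the lip is also an advantage.

Call:
move_arm:
  deltas:
    - [0,0,-0.03,0,0,-10,-1]
    - [0,0,0,0,0,-10,-1]
    - [0,0,0,0,0,-10,-1]
    - [0,0,0,0,0,-10,-1]
    - [0,0,0,0,0,-10,-1]
    - [0,0,0,0,0,-10,-1]
    - [0,0,0,0,0,-10,-1]
    - [0,0,0,0,0,-10,-1]
    - [0,0,0,0,0,-10,-1]
    - [0,0,0,0,0,0,-1]

```text
clock: 10.22
position: [0.5197, 0.1173, 0.1291]
ee_rot: [0.729, 0.582, 0.244, 0.266]
ft_force: [0.1, -0.3, 0.4]
grip_width: -0.0
```

```bash
python3 -c "
from h import *
st()"
```

```text
t 10.225 snz [0.4938 0.2001 0.1291] x [0.043 0.998 0.046] z [ 0.673  0.005 -0.739] F [ 0.17 -0.29  0.41] g -0.0 q [ 0.41 -0.23 -0.97  2.36  0.72  0.45 -1.42]
```

Call:
move_arm:
  deltas:
    - [-0.001,0.004,0.014,0,0,0,-1]
    - [-0.001,0.004,0.014,0,0,0,-1]
    - [-0.001,0.004,0.014,0,0,0,-1]
    - [-0.001,0.004,0.014,0,0,0,-1]
    - [0,0,0,0,0,0,-1]

```text
clock: 10.85
position: [0.5677, 0.1037, 0.0974]
ee_rot: [0.73, 0.58, 0.244, 0.266]
ft_force: [-0.0, -0.6, -0.0]
grip_width: 0.002
```

```bash
python3 -c "
from h import *
st();im,_=snap('side','side5');snap('top','top5');cv2.imwrite('pics/side5b.png',cv2.resize(im[50:250,130:390,::-1],None,fx=3,fy=3,interpolation=2))"
```

```text
t 10.85 snz [0.5433 0.1946 0.0974] x [0.046 0.998 0.047] z [ 0.673  0.004 -0.74 ] F [ 0.08 -0.59 -0.05] g 0.002 q [ 0.57  0.03 -1.1   2.3   1.18  0.5  -1.73]
```

View pics/side5b.png

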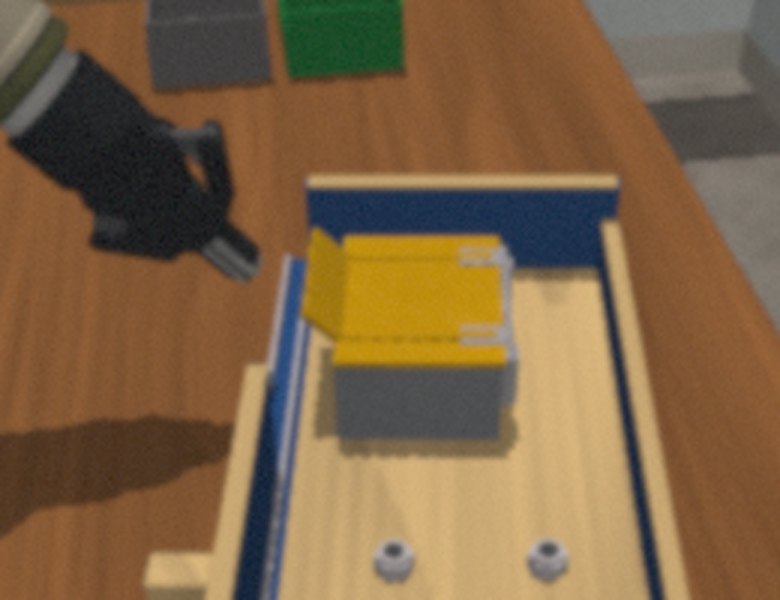

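```bash
python3 -c "
from h import *
c=viewer.calibration('side');R=np.array(c['R']);t=np.array(c['t'])
for s,n,z in [(.5433,.1946,.0974),(.5542,.195,.119),(.5542,.2449,.119),(.5542,.1449,.119)]:
    w=np.r_[s*EX+n*EY,z];p=R@w+t;print(((p[0]/p[2]*c['fx']+c['cx']-130)*3).round(),((p[1]/p[2]*c['fy']+c['cy']-50)*3).round())
"
```

```text
288.0 297.0
302.0 271.0
307.0 230.0
295.0 316.0
```

```bash
python3 -c "
from h import *
for nm in ['side','top']:
    d=np.load('pics/%s5.npy'%nm);Q=sn(cloud(nm,d));
    T=np.array([.5433,.1946,.0974]);a=np.array([.673,.004,-.74]);b=np.array([.74,0,.672])
    r=Q-T;al=r@a;up=r@b;q=r[...,1]
    m=(d>0)&(abs(q)<.03)&(abs(up)<.03)&(al>-.1)&(al<.03)&(Q[...,0]<.552)&(Q[...,2]>.05)
    print(nm,m.sum());
    for k in np.arange(-.1,.03,.01):
        w=m&(al>=k)&(al<k+.01)
        if w.sum(): print(round(k,3),w.sum(),'up',up[w].min().round(4),up[w].max().round(4),'n',q[w].min().round(4),q[w].max().round(4))
"
```

```text
side 599
-0.1 109 up -0.0297 0.0299 n -0.022 0.0153
-0.09 141 up -0.0298 0.0298 n -0.0176 0.0079
-0.08 95 up -0.0299 0.0298 n -0.0165 0.0013
-0.07 73 up -0.0145 0.0153 n -0.014 0.0057
-0.06 72 up -0.0142 0.0144 n -0.0146 0.0037
-0.05 70 up -0.0148 0.0149 n -0.0138 0.0058
-0.04 39 up -0.0118 0.0132 n -0.0133 0.0068
top 296
-0.1 50 up -0.0157 0.029 n -0.0174 0.0016
-0.09 49 up -0.0292 0.0295 n -0.0151 -0.0002
-0.08 29 up -0.0259 0.0144 n -0.0143 0.0003
-0.07 26 up -0.0043 0.0156 n -0.0117 0.0043
-0.06 66 up -0.0065 0.0158 n -0.0116 0.0104
-0.05 56 up -0.0066 0.0153 n -0.0112 0.0102
-0.04 20 up -0.004 0.0134 n -0.0108 0.0103
```

```bash
python3 -c "
from h import *
im=cv2.imread('pics/top5.png');cv2.imwrite('pics/top5b.png',cv2.resize(im[100:280,60:300],None,fx=3.2,fy=3.2,interpolation=2))"
```

```text
(no output)
```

View pics/top5b.png

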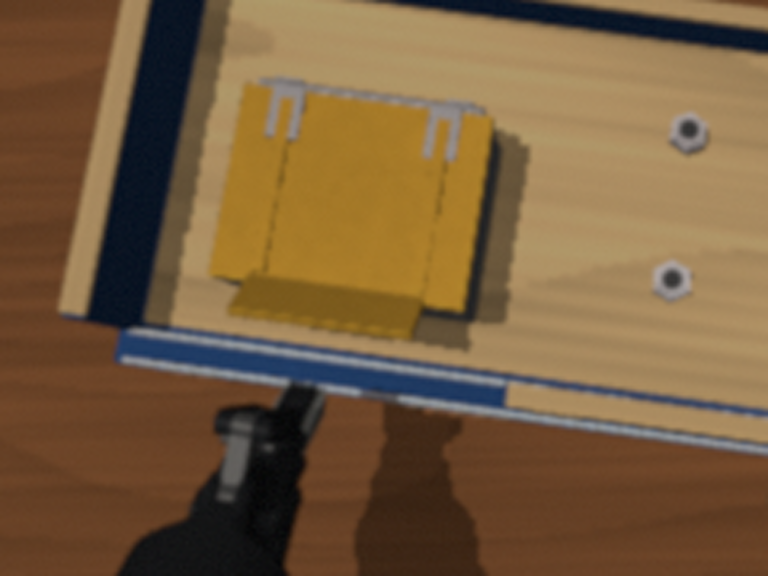

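```bash
python3 -c "
from h import *
d=np.load('pics/side1.npy');Q=sn(cloud('side',d)); T=np.array([.513,.2032,.0893]); r=Q-T
m=(d>0)&(abs(r[...,0])<.03)&(abs(r[...,1])<.03)&(r[...,2]>-.04)&(r[...,2]<.1)&(Q[...,0]<.53)
for k in np.arange(-.04,.1,.01):
    w=m&(r[...,2]>=k)&(r[...,2]<k+.01)
    if w.sum(): print(round(k,3),w.sum(),r[w].min(0).round(4),r[w].max(0).round(4))
st()
print(viewer.calibration('wrist'))
snap('wrist','w5')
"
```

```text
0.03 34 [-0.0107 -0.0169  0.0313] [0.017  0.0257 0.039 ]
0.04 45 [-0.0111 -0.0168  0.0401] [0.0112 0.0051 0.05  ]
0.05 55 [-0.0104 -0.0162  0.05  ] [0.0113 0.0036 0.0599]
0.06 29 [-0.0098 -0.0167  0.0602] [0.0114 0.0077 0.0683]
0.07 16 [-0.003  -0.0297  0.0722] [0.0132 0.0276 0.079 ]
0.08 13 [ 0.0095 -0.0289  0.0804] [0.013  0.0233 0.0899]
0.09 19 [ 0.0086 -0.0296  0.0903] [0.0168 0.002  0.0989]
t 10.95 snz [0.5428 0.1952 0.0981] x [0.044 0.998 0.046] z [ 0.674  0.004 -0.739] F [-0.35  0.69  0.49] g -0.003 q [ 0.57  0.03 -1.1   2.3   1.18  0.5  -1.72]
{'fx': 271.05807653724645, 'fy': 271.05807653724645, 'cx': 255.20585612138177, 'cy': 190.8105174337426, 'T_tool_cam': array([[ 3.87160915e-05, -9.47818361e-01, -3.18810843e-01,
         8.35045714e-02],
       [ 9.99999375e-01, -3.19568512e-04,  1.07150989e-03,
        -2.59678847e-04],
       [-1.11747865e-03, -3.18810685e-01,  9.47817756e-01,
        -1.75466582e-01],
       [ 0.00000000e+00,  0.00000000e+00,  0.00000000e+00,
         1.00000000e+00]])}
```

View pics/w5.png

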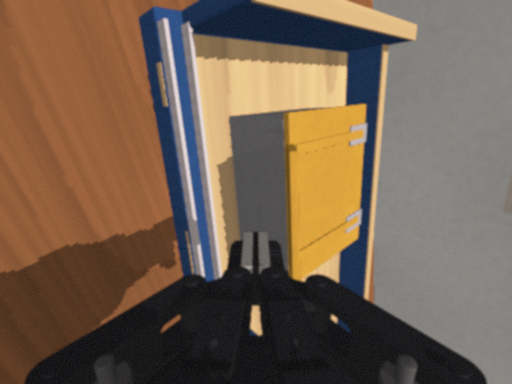

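The views show the visible fingertip about 31 mm short of the reported TCP along the tool axis: in the side crop the tip is at (250,268) and the TCP projects to (288,297). The vertical pose showed the same offset, so I'll plan with the seen tip.

Call:
move_arm:
  deltas:
    - [0,0,0.012,0,0,0,-1]
    - [0,0,0.012,0,0,0,-1]
    - [0,0,0.012,0,0,0,-1]
    - [0,-0.001,0.009,0,0,0,-1]
    - [0,0,0,0,0,0,-1]

```text
clock: 11.62
position: [0.5965, 0.0997, 0.0642]
ee_rot: [0.729, 0.582, 0.244, 0.267]
ft_force: [0.1, 0.9, 0.9]
grip_width: -0.002
```

```bash
python3 -c "
from h import *
st();im,_=snap('side','side6');cv2.imwrite('pics/side6b.png',cv2.resize(im[50:250,130:390,::-1],None,fx=3,fy=3,interpolation=2))
H=np.array([.688,.095]);r=.1226
f=lambda th:H+r*np.array([-np.cos(np.radians(5.6+th)),np.sin(np.radians(5.6+th))])
th=np.r_[np.arange(0,101,6.25)]
p=np.array([f(t) for t in th]);p=np.vstack([[.560,.095],p]);dd=np.diff(p,axis=0)
for i,x in enumerate(dd): print(i,p[i+1].round(3),'dy',round(x[0]*.739+x[1]*.673,4),'dz',round(x[0]*.674-x[1]*.739,4))
"
```

```text
t 11.625 snz [0.5724 0.1953 0.0642] x [0.043 0.998 0.044] z [ 0.674  0.004 -0.739] F [-0.    0.95  0.95] g -0.002 q [ 0.52  0.23 -1.05  2.27  1.47  0.6  -1.91]
0 [0.566 0.107] dy 0.0125 dz -0.0048
1 [0.568 0.12 ] dy 0.0104 dz -0.0084
2 [0.571 0.133] dy 0.0112 dz -0.0072
3 [0.576 0.146] dy 0.012 dz -0.0059
4 [0.582 0.157] dy 0.0125 dz -0.0046
5 [0.59  0.169] dy 0.013 dz -0.0032
6 [0.598 0.179] dy 0.0132 dz -0.0018
7 [0.608 0.188] dy 0.0134 dz -0.0003
8 [0.619 0.196] dy 0.0133 dz 0.0011
9 [0.63  0.203] dy 0.0131 dz 0.0026
10 [0.642 0.209] dy 0.0128 dz 0.004
11 [0.655 0.213] dy 0.0122 dz 0.0054
12 [0.668 0.216] dy 0.0116 dz 0.0067
13 [0.681 0.217] dy 0.0108 dz 0.0079
14 [0.695 0.217] dy 0.0099 dz 0.009
15 [0.708 0.216] dy 0.0088 dz 0.01
16 [0.721 0.213] dy 0.0077 dz 0.0109
```

View pics/side6b.png

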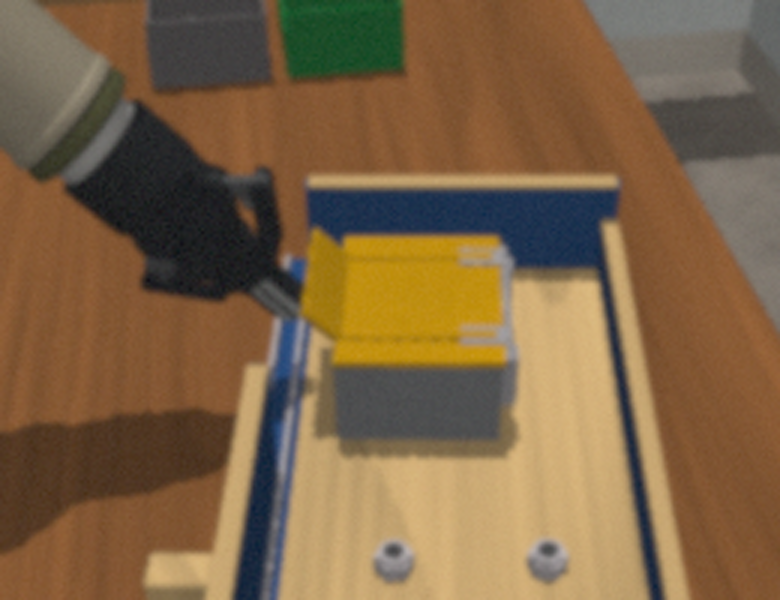

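The side view shows the fingertip (about (300,305) in the crop) tucked under the lip, with nothing else touched. Lifting along the lid's arc.

Call:
move_arm:
  deltas:
    - [0,0.0065,-0.002,0,0,0,-1]
    - [0,0.006,-0.003,0,0,0,-1]
    - [0,0.005,-0.004,0,0,0,-1]
    - [0,0.0055,-0.0045,0,0,0,-1]

```text
clock: 12.18
position: [0.6043, 0.0969, 0.0905]
ee_rot: [0.728, 0.582, 0.244, 0.267]
ft_force: [-0.6, 1.0, -1.6]
grip_width: 0.004
```

```bash
python3 -c "
from h import *
st();im,_=snap('side','side7');cv2.imwrite('pics/side7b.png',cv2.resize(im[50:250,130:390,::-1],None,fx=3,fy=3,interpolation=2))
"
```

```text
t 12.175 snz [0.5806 0.1938 0.0905] x [0.042 0.998 0.044] z [ 0.675  0.004 -0.738] F [-0.78  0.83 -1.57] g 0.004 q [ 0.57  0.17 -1.07  2.24  1.33  0.56 -1.77]
```

View pics/side7b.png

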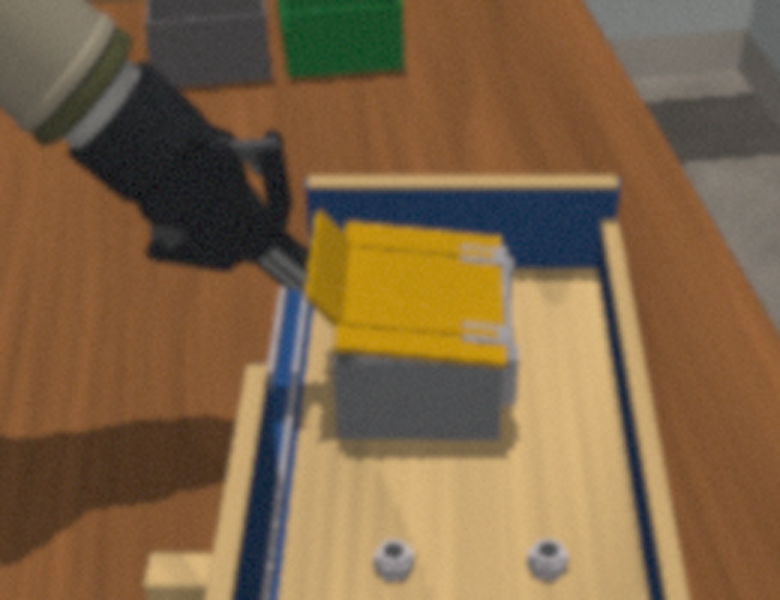

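The lid is lifting with about 2 N on the wrist; its front edge in the crop rose from row 365 to about 355. Continuing along the arc.

Call:
move_arm:
  deltas:
    - [0,0.0112,-0.0072,0,0,0,-1]
    - [0,0.012,-0.0059,0,0,0,-1]
    - [0,0.0125,-0.0046,0,0,0,-1]
    - [0,0.013,-0.0032,0,0,0,-1]
    - [0,0.0132,-0.0018,0,0,0,-1]
    - [0,0,0,0,0,0,-1]

```text
clock: 12.98
position: [0.6342, 0.0881, 0.1493]
ee_rot: [0.728, 0.582, 0.244, 0.268]
ft_force: [-1.9, 0.4, -0.2]
grip_width: 0.003
```

```bash
python3 -c "
from h import *
st();im,_=snap('side','side8');cv2.imwrite('pics/side8b.png',cv2.resize(im[50:250,130:390,::-1],None,fx=3,fy=3,interpolation=2))
"
```

```text
t 12.975 snz [0.6115 0.19   0.1493] x [0.043 0.998 0.045] z [ 0.676  0.004 -0.737] F [-1.97  0.08 -0.19] g 0.003 q [ 0.67  0.09 -1.11  2.13  1.03  0.53 -1.44]
```

View pics/side8b.png

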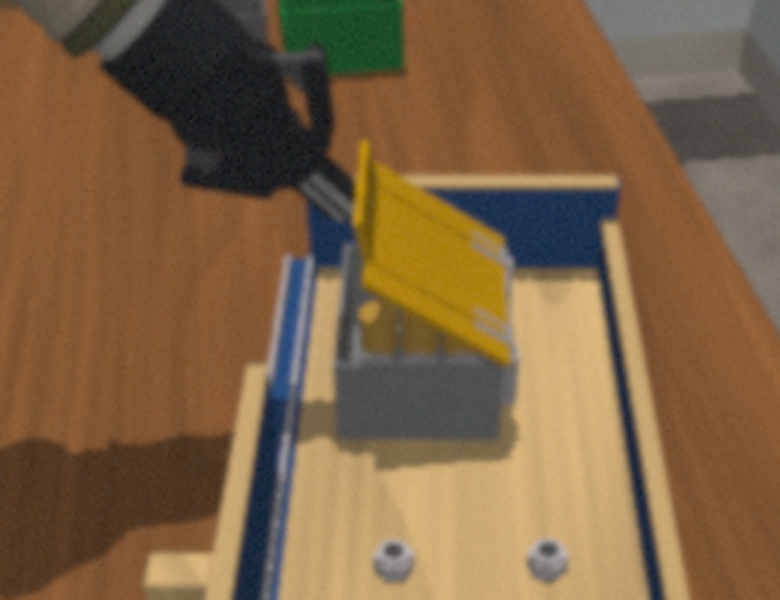

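The lid is at about 40°, its lip at crop (365,160-270), resting on the fingertip at (350,205). Continuing.

Call:
move_arm:
  deltas:
    - [0.001,0.0134,-0.0003,0,0,0,-1]
    - [0.001,0.0133,0.0011,0,0,0,-1]
    - [0.001,0.0131,0.0026,0,0,0,-1]
    - [0.001,0.0128,0.004,0,0,0,-1]
    - [0.001,0.0122,0.0054,0,0,0,-1]
    - [0,0,0,0,0,0,-1]

```text
clock: 13.78
position: [0.6904, 0.0799, 0.1826]
ee_rot: [0.729, 0.582, 0.244, 0.267]
ft_force: [-1.3, 0.3, 0.8]
grip_width: -0.002
```

```bash
python3 -c "
from h import *
st();im,_=snap('side','side9');cv2.imwrite('pics/side9b.png',cv2.resize(im[50:250,130:390,::-1],None,fx=3,fy=3,interpolation=2))
"
```

```text
t 13.775 snz [0.6683 0.191  0.1826] x [0.043 0.998 0.046] z [ 0.674  0.005 -0.739] F [-1.35  0.05  0.76] g -0.002 q [ 0.66  0.2  -1.09  1.98  1.02  0.62 -1.31]
```

View pics/side9b.png

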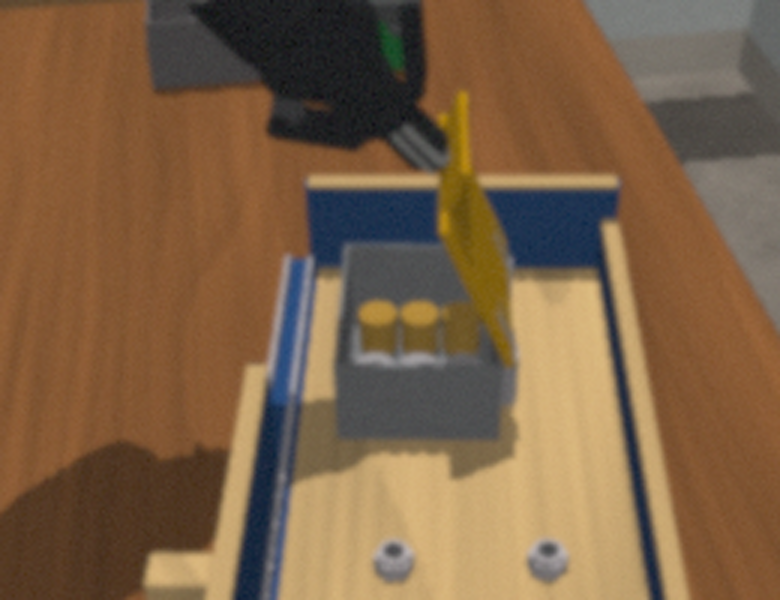

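The lid is at about 70°, with the fingertip at (440,155) pushing the underside at the lip. Pushing on more slowly past upright.

Call:
move_arm:
  deltas:
    - [0,0.0116,0.0067,0,0,0,-1]
    - [0,0.0108,0.0079,0,0,0,-1]
    - [0,0.005,0.0045,0,0,0,-1]
    - [0,0.005,0.0045,0,0,0,-1]
    - [0,0.0044,0.005,0,0,0,-1]
    - [0,0.0044,0.005,0,0,0,-1]
    - [0,0,0,0,0,0,-1]

```text
clock: 14.7
position: [0.7417, 0.069, 0.1852]
ee_rot: [0.729, 0.582, 0.244, 0.267]
ft_force: [-0.1, 0.8, 0.5]
grip_width: -0.003
```

```bash
python3 -c "
from h import *
st();im,_=snap('side','side10');cv2.imwrite('pics/side10b.png',cv2.resize(im[50:250,130:390,::-1],None,fx=3,fy=3,interpolation=2))
"
```

```text
t 14.7 snz [0.7207 0.1886 0.1852] x [0.042 0.998 0.044] z [ 0.674  0.004 -0.739] F [-0.22  0.79  0.54] g -0.003 q [ 0.6   0.33 -1.04  1.87  1.1   0.67 -1.29]
```

View pics/side10b.png

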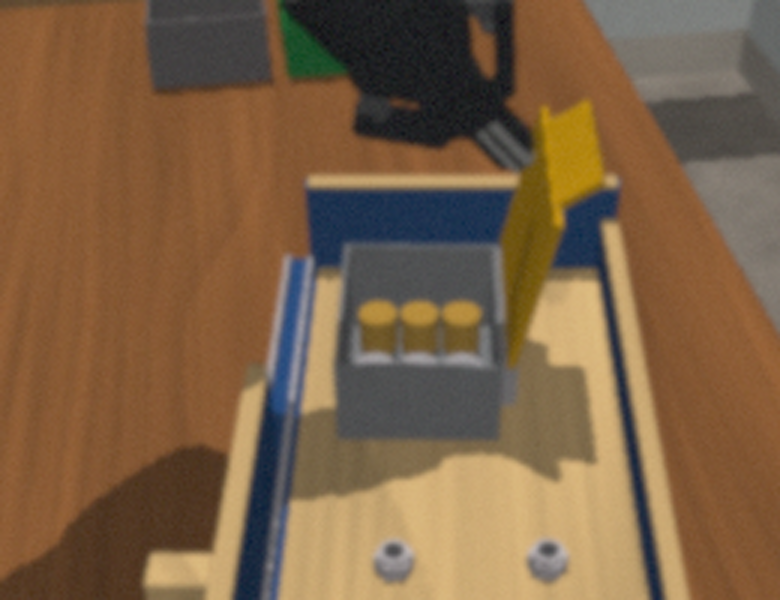

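The lid leans back past upright, its top at crop (545-600,105-200), and the wrist force is near zero. Retreating along the tool axis.

Call:
move_arm:
  deltas:
    - [0,-0.01,-0.01,0,0,0,-1]
    - [0,-0.01,-0.03,0,0,0,-1]
    - [0,-0.01,-0.04,0,0,0,-1]
    - [0,-0.01,-0.04,0,0,0,-1]
    - [0,0,0,0,0,0,-1]

```text
clock: 15.38
position: [0.6404, 0.0866, 0.2414]
ee_rot: [0.728, 0.583, 0.241, 0.269]
ft_force: [0.4, -0.6, -0.4]
grip_width: 0.002
```

```bash
python3 -c "
from h import *
st();im,d=snap('side','side11');it,dt=snap('top','top11')
for nm,dd,i in [('side',d,im),('top',dt,it)]:
    Q=sn(cloud(nm,dd)); hsv=cv2.cvtColor(i,cv2.COLOR_RGB2HSV)
    m=(hsv[...,1]>170)&(hsv[...,0]>14)&(hsv[...,0]<28)&(Q[...,0]>.66)&(Q[...,0]<.8)&(Q[...,2]>.1)&(Q[...,1]>.1)&(Q[...,1]<.3)&(dd>0)
    q=Q[m];print(nm,m.sum())
    for a in np.arange(.1,.25,.02):
        w=(q[:,2]>=a)&(q[:,2]<a+.02)
        if w.sum(): print(round(a,2),w.sum(),np.percentile(q[w,0],[5,50,95]).round(3))
Q=sn(cloud('top',dt)).reshape(-1,3);s,n,z=Q.T
q=Q[(z>.117)&(z<.135)&(s>.53)&(s<.546)&(n>-.3)&(n<.2)];print(np.percentile(q,[1,50,99],axis=0)[:,1])
cv2.imwrite('pics/c11.png',np.hstack([im,it])[:,:,::-1][:, :][::1])
cv2.imwrite('pics/c11.png',cv2.resize(np.hstack([im[50:350,130:390],it[50:350,60:400]])[:,:,::-1],None,fx=1.33,fy=1.33,interpolation=2))
"
```

```text
t 15.375 snz [0.6179 0.1895 0.2414] x [0.043 0.998 0.037] z [ 0.673 -0.002 -0.739] F [ 0.49 -0.55 -0.4 ] g 0.002 q [ 0.85 -0.12 -1.18  2.01  0.46  0.57 -0.9 ]
side 1956
0.1 256 [0.694 0.699 0.703]
0.12 290 [0.704 0.709 0.713]
0.14 293 [0.714 0.719 0.724]
0.16 323 [0.725 0.729 0.734]
0.18 667 [0.736 0.747 0.765]
0.2 127 [0.764 0.769 0.773]
top 5316
0.1 668 [0.694 0.698 0.703]
0.12 759 [0.704 0.709 0.713]
0.14 819 [0.714 0.719 0.724]
0.16 922 [0.725 0.729 0.734]
0.18 1672 [0.735 0.745 0.762]
0.2 476 [0.761 0.768 0.773]
[-0.13462599 -0.02400323  0.08943521]
```

View pics/c11.png

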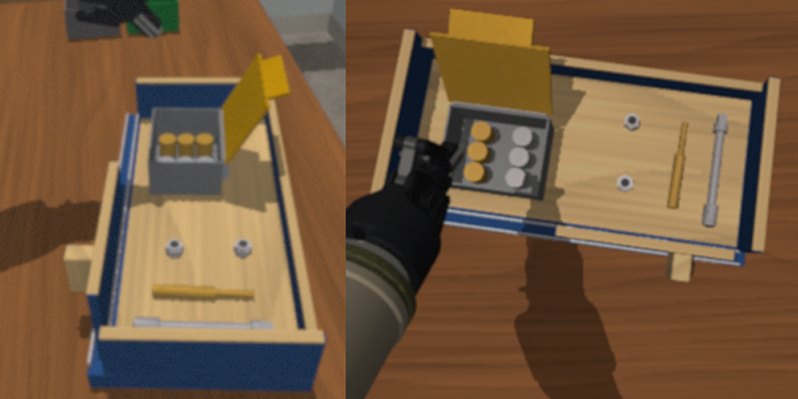

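Both views show the lid leaning back about 27° past vertical, which is its 2.05 rad stop. The door is fully open and the bystanders are in place. Retreating the arm clear of the cabinet.

Call:
move_arm:
  deltas:
    - [0,0,-0.05,0,0,0,-1]
    - [0,0,-0.05,0,0,0,-1]
    - [0,-0.02,-0.04,0,0,0,-1]
    - [0,-0.03,-0.02,0,0,0,-1]
    - [0,0,0,0,0,0,-1]
    - [0,0,0,0,0,0,-1]

```text
clock: 16.23
position: [0.5179, 0.107, 0.3175]
ee_rot: [0.73, 0.583, 0.236, 0.266]
ft_force: [-0.2, -0.2, 0.2]
grip_width: 0.0
```

```bash
python3 -c "
from h import *
st();im,d=snap('side','side12');it,dt=snap('top','top12');st()
a=cv2.imread('pics/top0.png');g=cv2.absdiff(a,it[:,:,::-1])[100:225,240:355]
print('bystander diff max/mean',g.max(),g.mean())
cv2.imwrite('pics/c12.png',cv2.resize(np.hstack([im[50:350,130:390],it[50:350,60:400]])[:,:,::-1],None,fx=1.33,fy=1.33,interpolation=2))
"
```

```text
t 16.225 snz [0.4936 0.1897 0.3175] x [0.047 0.998 0.034] z [ 0.665 -0.005 -0.747] F [-0.2  -0.21  0.2 ] g 0.0 q [ 0.36 -0.49 -0.71  2.09  0.07  0.79 -0.65]
t 16.325 snz [0.494  0.1887 0.3178] x [0.049 0.998 0.035] z [ 0.665 -0.007 -0.747] F [ 0.16 -0.46 -0.31] g -0.001 q [ 0.36 -0.49 -0.71  2.09  0.07  0.79 -0.65]
bystander diff max/mean 96 5.470794202898551
```

View pics/c12.png

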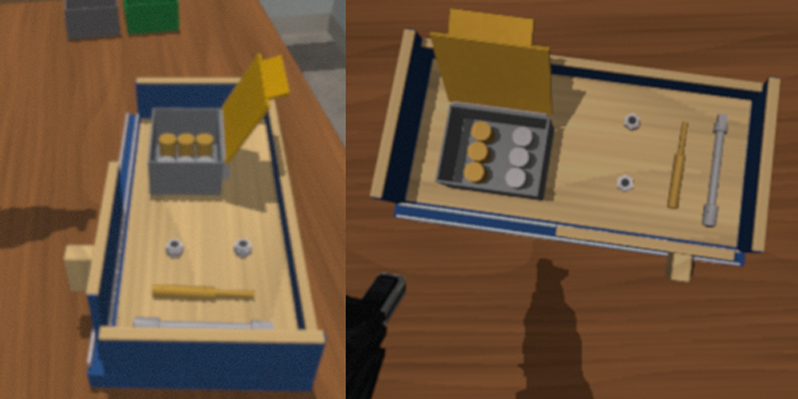

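The last views show the arm clear, the door at its stop and the lid leaning open. The bar, punch and nuts are where they were.

```bash
python3 -c "
from h import *
print(manip.hand_in())"
```

```text
the job is handed in; nothing more can be done
None
```

The sliding door is fully open and the caddy lid is leaning back open by itself. I handed the job in at about 16.3 s; no verdict is reported.

- **Door:** I pushed it by its pull block until it met the stop. The wrist force rose to about 11 N there, and the camera showed about 227 mm of travel from a start near 2 mm. It had not moved when I looked again after the lid was open.
- **Lid:** I lifted it by the underside of its lip and pushed it past upright, with about 2 N on the wrist at each check. In both views it then leaned about 27° past vertical, roughly 2.03 rad, which is its stop. It was still there after the arm had left.
- **Clear of everything:** The arm finished well away from the cabinet, with the force reading near zero.
- **Bar, punch and nuts:** They look unmoved in the last pictures. My before/after picture comparison of that area was not clean (peak difference 96, mean 5.5). I put that down to the moved door and shadows and judged it by eye instead.

**Disagreement found:** all three cameras showed the shut fingertips about 31 mm short of the reported TCP along the tool axis. I only noticed after the door push, so the fingertip probably caught just the top 5 mm or so of the pull block. I corrected for it during the lid push.

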